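# Move a sample cassette from its storage block into the reader

## Robot

A 7-joint arm with a two-finger parallel gripper is mounted at the origin on the work surface. World frame = base frame: x ahead of the robot, y to its left, z up, the work surface at z = 0. Lengths are in m, angles in rad, forces in N, time in s.
With the tool pointing down it reaches from about 0.4 to 0.75 m from the base axis. Payload 19.5 kg.
Tool frame: the origin (TCP) lies midway between the tips of the shut fingers; the grasp point (between the pads) lies arm.pinch_z behind it (arm.pinch_z is the distance from the TCP to the grasp point, in m); z points along the fingers, y is the line along which they close (so a half turn about z gives the same grasp; the last joint's range is limited). The gripper opens to 85 mm and grips with 20 to 120 N. Pads are 22 mm wide; open, the fingers measure 114 mm over their backs; the gripper's body (76 mm by 85 mm) begins 54 mm behind the grasp point. The pads swing forward as they close: fully open they stand 13 mm farther back than shut.
Start: joints at [-1.225, 0.707, -0.028, 1.485, 0.022, 0.951, -0.075], TCP at [0.217, 0.532, 0.231] pointing down, gripper open.
Joint ranges: [-2.71, 2.71], [-0.32, 2.16], [-1.57, 1.52], [0, 2.45], [-1.46, 4.6], [0, 2.02], [-2.83, 2.83]. Speed limits (rad/s): [1.89, 1.89, 2.57, 2.57, 3.01, 3.01, 3.01].

## Interface

Orientations are given as a unit quaternion [x, y, z, w].
In Python, from workcell import arm, effector, solver, telemetry, capture, camera_info, workorder, boxes_of, silhouettes gives the robot as it stands. Calls block until the motion is done:
- arm.goto(position, orientation): joint-space move of the TCP to a pose.
- arm.move_linear(position, vel=0.15, frame=None): straight line of the TCP; frame=None keeps the orientation; vel is the mean speed in m/s.
- arm.move_joints(angles): joint-space move.
- effector.open_gripper() and effector.clamp(strength=None): open the fingers fully, or close them until they stop; strength is the grip in N (None keeps the last).
- arm.dwell(seconds).
- solver.ik(position, orientation): joint angles nearest the present ones, or None.
- telemetry.read_state(): the state.
- capture(name): name is "side" or "top" or "wrist"; returns (picture, depth): 420x560x3 uint8, blue, green, red; 420x560 float32, m along the optical axis (not along the pixel's ray), 0 where there is no reading.
- camera_info(name): a dict with "fx", "fy", "cx", "cy" (pixels), "eye" and "rotation" of the camera in the world. Camera axes: x right, y down, z forward; pixel columns grow to the right and rows downward; lengths in m; the calibration is good to about 2 mm. A picture is of the moment at which its call begins: read the wrist's pose just before it. camera_info takes no time and is no camera call; for the wrist camera it gives the pose at the moment of the call.
A pose or a line that the arm cannot do raises arm.Unreachable and nothing moves.
- workorder.sign_off(): hands the job in; it is judged then, once.
Trained networks look in the newest picture that a camera, given by its name, has taken for a name from the list of things; names that differ only in an ending like _2 or _b are one class to them, and where a whole thing is asked for, a point or a joint stands for the part that bears it (a point fixed in the world has none). Each returns a list of dicts, best first, with "score" (0 to 1); they miss things now and then, are a little off and sometimes report something else, mostly with a low value. They report only what shows in the picture. A call takes as long as a camera call.
- boxes_of(camera, label): "rect" ([left, top, right, bottom] in pixels, round what is visible of it).
- silhouettes(camera, label): "mask" (420x560 bool, what is visible of it) and "rect" ([left, top, right, bottom] in pixels, round what is visible of it).
The state is a dict: "time_s": time; "joint_positions": joint angles; "joint_vel": joint speeds; "joint_efforts": joint torques, N m; "position": TCP position; "tcp_rot": TCP orientation; "ft_force": force on the tool from outside, world axes, zero at the start; "moment": the same for the moment, N m; "opening": opening from 0.0 (shut) to 1.0 (fully open); "grip_force": force on a finger pad.
Only numpy, scipy, OpenCV 4.12 (cv2) and the standard library are available. Lean on these libraries where they do the work, as an engineer would, in place of code of your own. Each camera call takes 0.05 s, during which the arm holds its last target. There are 200 camera calls.

## Task

Lift the white sample cassette with the orange fin out of its pocket in the black block, put it down lying flat and wholly on the green mat and let go, then pick it up again by its plain tail and slide it, fin end first, into the reader's bay until it is fully home. Never tip it far over, leave the grey cassette in its pocket, do not knock over or shove the beaker, and let go at the end.

Things in the scene. Friction and masses are not known exactly. Their poses are not given: they have to be found in the camera images.
- cassette_center (a point): Centre of the white cassette's body, 16 mm above its underside. Body 150 (x) x 50 (y) x 32 mm (z), 0.17 to 0.3 kg, loose. On top an orange fin, the only grip while in the pocket: 36 (x) x 12 (y) mm, rising 30 mm above the body's top, its middle 30 mm towards +x. +x is the fin end, -x the plain tail (flat amber window on top); z is up.
- cassette_fin (a point): Centre of the orange fin of the white cassette, 15 mm above the body's top face and 31 mm above cassette_center; same axes as cassette_center.
- spare_center (a point): Centre of the body of the grey cassette with a blue fin, same size and shape, in the other pocket. It must stay there (moves less than 15 mm).
- tray: Black storage block, fixed, 180 (x) x 170 (y) x 36 mm high, origin at the centre of its underside. Two pockets 153 x 53 mm, long side along x, centred at y = +40 and -40 mm; pocket floor 6 mm above the table, so a seated cassette's body stands 2 mm proud of the block. Either pocket may hold the white cassette; fin ends point to the block's +x.
- mat: Green mat, fixed, 200 (x) x 110 (y) x 4 mm thick, origin at the centre of its underside.
- reader: White bench reader, fixed. Origin on the table below the middle of the bay's mouth; x points into the bay, z up. Bay: level deck 30 mm above the table, clear width 56 mm, side walls and a roof (underside 67 mm above the deck, top 102 mm above the table) from x = 0 to the end stop at x = 72 mm. Behind the stop: a box 95 mm deep, 170 mm wide, 130 mm high. No latch or spring.
- bay_mouth (a point): Middle of the bay's mouth on the deck: 30 mm above reader's origin, same axes. The deck sticks out in front to x = -20 mm; on it two blue guide plates, 20 mm high, flare the opening outward from 56 to about 83 mm at the front.
- bay_home (a point): Where cassette_center lies when fully home, front end touching the stop: x = -3, y = 0, z = 46 mm from reader's origin, same axes. The fin is then under the roof; the rear 78 mm of the cassette is out in front of the mouth, its last 58 mm beyond the deck, free to be held at both sides.
- beaker_mid (a point): Middle of a glass beaker, 80 mm across, 95 mm tall, standing; leave alone.

How it is judged:
On the way, in this order (a step that is already met when the one before it is completed fails the run):
1. the white cassette is lifted clear of its pocket (its centre at least 60 mm above the table) (height (world z) of cassette_center above 0.06 m), for 0.1 s.
2. the white cassette lies flat, wholly on the green mat, let go and at rest (x of cassette_center in the frame of mat between -0.04 and 0.04 m and y of cassette_center in the frame of mat between -0.04 and 0.04 m and z of cassette_center in the frame of mat between 0.012 and 0.026 m and angle between cassette_center's own z axis and vertical below 0.1 rad and linear speed of cassette below 0.02 m/s and contact force between the fingers and cassette below 0.05 N), for 0.2 s.
3. the white cassette is lifted again, held by the body behind the fin (height (world z) of cassette_center above 0.03 m and x of the grasp point in the frame of cassette_center below 0.008 m and contact force between the fingers and cassette above 1 N), for 0.1 s.
At the end, for the whole second after the job is handed in: The white cassette lies level (within 0.08 rad) on the reader's deck, fin end inward, its front end within 5 mm of the end stop, released and at rest; the grey cassette is still in its pocket (moved less than 15 mm) (x of cassette_center in the frame of reader between -0.008 and 0.003 m and y of cassette_center in the frame of reader between -0.008 and 0.008 m and z of cassette_center in the frame of reader between 0.042 and 0.05 m and x of cassette_fin in the frame of reader above 0.015 m and angle between cassette_center's own z axis and vertical below 0.08 rad and linear speed of cassette below 0.02 m/s and contact force between the fingers and cassette below 0.05 N and distance of spare_center from where it was at the start of the episode below 0.015 m); the robot touches nothing.
It fails at once if the white cassette is tipped more than 0.6 rad from upright (angle between cassette_center's own z axis and vertical above 0.6 rad).
It fails at once if the grey cassette is lifted or shifted more than 15 mm (distance of spare_center from where it was at the start of the episode above 0.015 m).
It fails at once if the beaker is shoved more than 30 mm or knocked over (distance of beaker_mid from where it was at the start of the episode above 0.03 m).
It also fails if it takes over 69 s, if anything falls off the work surface, if the arm or the gripper's body presses on something with over 40 N, if the wrist force passes 120 N, or if a joint passes its speed limit or range.

## Working session

There is one attempt and no reset: what is moved stays moved. The work goes in short steps, each a Python script; the robot and the scene stay as the last script left them, time stands still between calls to the robot, and variables do not carry over. Pictures are saved under pics/ and viewed, at most 10 in all, crops included, and the job is handed in when it is done.

```bash
ls; mkdir -p pics; python3 - <<'E'
from workcell import *
import cv2, numpy as np
for n in ("top","side"):
    p,d=capture(n); cv2.imwrite(f"pics/{n}0.png",p); np.save(f"pics/{n}0.npy",d)
    ci=camera_info(n); print(n,ci)
print(arm.pinch_z, telemetry.read_state())
E
```

```text
pics
top {'fx': 504.1987996007135, 'fy': 504.1987996007135, 'cx': 273.81462009553803, 'cy': 208.74069180201232, 'eye': array([ 0.418582  , -0.01820693,  1.1307159 ]), 'rotation': array([ 0.70691237, -0.70136248,  0.05785732, -0.07083862])}
side {'fx': 429.5916185081597, 'fy': 429.5916185081597, 'cx': 274.7253087418991, 'cy': 205.90413991671048, 'eye': array([ 0.08446267, -0.51214136,  0.81200341]), 'rotation': array([ 0.84276451, -0.38090909,  0.15507946, -0.34728463])}
0.0187 {'time_s': 0.1, 'joint_positions': array([-1.22468893,  0.70702616, -0.02757838,  1.48494071,  0.02199404,
        0.95089081, -0.07547758]), 'joint_vel': array([-1.49939156e-04, -6.85553055e-04,  3.91111821e-05, -1.18230268e-03,
       -2.18567665e-04, -5.16174115e-04,  8.15565491e-04]), 'joint_efforts': array([ 9.12458891e-04, -8.84279823e+01,  1.23582233e+00, -2.36453158e+01,
        1.69107987e-02,  5.02023438e-03,  9.30185934e-05]), 'position': array([0.21737063, 0.53208265, 0.23088566]), 'tcp_rot': array([ 1.92696442e-01,  9.81258299e-01, -4.76423023e-04, -6.87955696e-05]), 'ft_force': array([-0.41313887,  0.74780826,  0.24507979]), 'moment': array([ 0.03282814,  0.02474093, -0.011469  ]), 'grip_force': 0.0, 'opening': 1.0022187434362002}
```

View pics/top0.png

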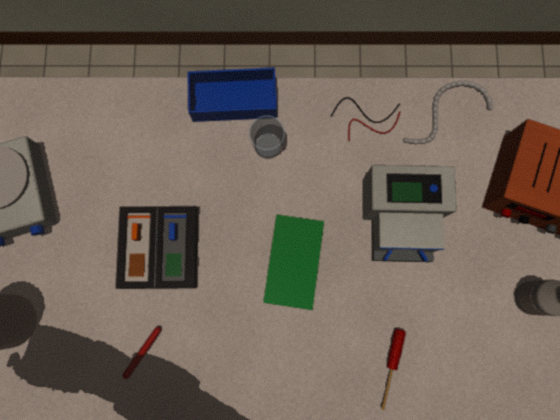

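View pics/side0.png

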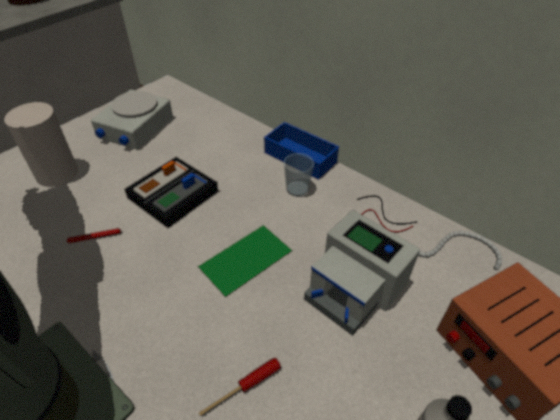

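The white cassette is in the left pocket, with its orange fin at (136,231). The grey one's blue fin is at (172,231), the mat's centre is at (294,262), and the beaker is at (267,137). The reader's bay opens towards the robot, with its mouth near (404,252). Next I'll locate everything with masks and depth.

```bash
cat > h.py <<'E'
from workcell import *
import cv2, numpy as np
from scipy.spatial.transform import Rotation as R
def cloud(d,ci):
    v,u=np.mgrid[:d.shape[0],:d.shape[1]]
    P=np.stack([(u-ci['cx'])/ci['fx']*d,(v-ci['cy'])/ci['fy']*d,d],-1)
    return P@R.from_quat(ci['rotation']).as_matrix().T+ci['eye']
def rect(xy):
    c,s,a=cv2.minAreaRect((xy*1000).astype(np.float32)); b=cv2.boxPoints((c,s,a))
    e=max((b[1]-b[0],b[2]-b[1]),key=np.linalg.norm); ang=np.arctan2(e[1],e[0])
    if np.cos(ang)<0: ang+=np.pi
    return np.round(c,1),np.round(sorted(s),1),round(float((ang+np.pi)%(2*np.pi)-np.pi),4)
def down(yaw):  # tool z down, tool y along world direction yaw+90deg (x axis of tool along yaw)
    return R.from_matrix(np.array([[np.cos(yaw),np.sin(yaw),0],[np.sin(yaw),-np.cos(yaw),0],[0,0,-1]]).T.T if False else np.column_stack([[np.cos(yaw),np.sin(yaw),0],[np.sin(yaw),-np.cos(yaw),0],[0,0,-1]])).as_quat()
E
python3 - <<'E'
from h import *
p,d=capture("top"); ci=camera_info("top"); W=cloud(d,ci)
hsv=cv2.cvtColor(p,cv2.COLOR_BGR2HSV)
print("table z",np.median(W[330:380,180:220,2]))
for l in ["cassette_center","spare_center","tray","mat","reader","beaker_mid"]:
    for r in silhouettes("top",l)[:2]:
        m=r['mask']&(d>0); q=W[m]
        if len(q)<20: continue
        print(l,round(r['score'],2),np.round(r['rect']),m.sum(),"med",np.round(np.median(q,0),3),"z",np.round(np.percentile(q[:,2],[5,50,95]),3),rect(q[:,:2]))
        if l in("cassette_center","spare_center"):
            q2=q[q[:,2]>.05]; print("  fin",len(q2),np.round(q2.mean(0),4) if len(q2) else 0)
        if l=="reader":
            for lo,hi in((.115,.15),(.09,.112),(.02,.045)):
                q2=q[(q[:,2]>lo)&(q[:,2]<hi)]
                if len(q2)>9: print("  ",lo,len(q2),np.round(q2.mean(0),4),rect(q2[:,:2]))
E
```

```text
table z 0.0004147734274927428
spare_center 0.74 [159. 210. 186. 280.] 1591 med [0.536 0.218 0.039] z [0.035 0.039 0.066] (array([537.1, 221. ]), array([ 51.5, 149.8]), 0.0242)
  fin 123 [0.5659 0.22   0.066 ]
tray 0.67 [161. 209. 186. 282.] 1577 med [0.534 0.218 0.039] z [0.035 0.039 0.066] (array([537.1, 220.9]), array([ 51.1, 150.1]), 0.0128)
mat 0.74 [267. 216. 324. 311.] 4411 med [ 0.507 -0.04   0.004] z [0.001 0.004 0.008] (array([509.8, -41.2]), array([112.1, 201.8]), -0.1275)
reader 0.95 [363. 166. 459. 264.] 7941 med [ 0.608 -0.272  0.112] z [0.027 0.112 0.134] (array([ 620.4, -303.1]), array([217.2, 225.5]), -0.0086)
   0.115 3945 [ 0.6468 -0.2788  0.1307] (array([ 649. , -280.7]), array([ 96.4, 171.6]), 1.5546)
   0.09 2509 [ 0.5682 -0.276   0.102 ] (array([ 610.6, -279. ]), array([165.4, 168.9]), 1.5585)
   0.02 756 [ 0.5407 -0.2614  0.031 ] (array([ 571.3, -234. ]), array([108.6, 234.9]), 0.7228)
beaker_mid 0.58 [245. 118. 285. 159.] 1207 med [0.791 0.021 0.051] z [0.004 0.051 0.096] (array([775.8,  19.7]), array([76.7, 77.6]), 0.7935)
```

```bash
python3 - <<'E'
from h import *
p,d=capture("top"); ci=camera_info("top"); W=cloud(d,ci)
reg=np.zeros(d.shape,bool); reg[195:300,105:210]=1
q=W[reg&(W[...,2]>.02)]; print("tray",rect(q[:,:2]))
l=np.zeros(d.shape,bool); l[200:295,118:156]=1
f=W[l&(W[...,2]>.055)]; print("fin",len(f),f.mean(0),rect(f[:,:2]))
rf=W[(W[...,2]>.098)&(W[...,2]<.106)&(W[...,1]<-.15)&(W[...,1]>-.4)&(W[...,0]<.61)]; print("roof",len(rf),rect(rf[:,:2]), np.percentile(rf[:,0],[0.5,99.5]),np.percentile(rf[:,1],[.5,99.5]))
yaw=0.015; s=telemetry.read_state(); print(R.from_quat(s['tcp_rot']).as_matrix().round(3))
pos=[0.52,0.295,0.26]
for y in (0,np.pi): 
    for P in (pos,[.51,-.04,.1],[.45,-.28,.07],[.56,.3,.04]): print(y,P,solver.ik(P,down(y)))
E
```

```text
tray (array([528.1, 164.2]), array([192.5, 379.5]), 1.4996)
fin 139 [0.54517631 0.25873919 0.20490565] (array([486.6, 150.3]), array([ 34.6, 361.7]), 1.0915)
roof 2261 (array([ 566.1, -277.6]), array([ 78.5, 168. ]), 1.5254) [0.52851484 0.60273768] [-0.34445466 -0.21398421]
[[-0.926  0.378 -0.   ]
 [ 0.378  0.926 -0.   ]
 [ 0.    -0.    -1.   ]]
0 [0.52, 0.295, 0.26] [-0.88967379  0.81766209  0.74408998  1.36069557 -0.56420389  1.17852249
 -1.66118228]
0 [0.51, -0.04, 0.1] [-0.22702509  0.87668359  0.46424031  1.86547501 -0.69527573  0.56714468
 -0.87466227]
0 [0.45, -0.28, 0.07] [ 0.34901151  0.91408621  0.28150723  1.81339688 -0.49266575  0.48384498
 -0.60342343]
0 [0.56, 0.3, 0.04] [-0.78448537  1.12551342  0.57080707  1.41909889 -0.73399037  0.81536318
 -1.53154761]
3.141592653589793 [0.52, 0.295, 0.26] [-0.47733457  0.71785791 -0.19464383  1.34515787  0.1438191   1.09226395
  0.87946276]
3.141592653589793 [0.51, -0.04, 0.1] [ 0.17873418  0.82991259 -0.29969732  1.85261863  0.44888664  0.52589247
  1.14918738]
3.141592653589793 [0.45, -0.28, 0.07] [ 0.75723888  0.92759677 -0.49768979  1.80013968  0.73309361  0.60755379
  1.37637791]
3.141592653589793 [0.56, 0.3, 0.04] [-0.4663457   1.04820142 -0.16790385  1.40681838  0.22527663  0.70532533
  0.84730079]
```

```bash
python3 - <<'E'
from h import *
arm.goto([0.53,0.298,0.25],down(np.pi))
ci=camera_info("wrist"); p,d=capture("wrist"); cv2.imwrite("pics/w1.png",p); np.savez("pics/w1",p=p,d=d,**ci)
print(telemetry.read_state()['position'],telemetry.read_state()['time_s'],ci)
W=cloud(d,ci); hsv=cv2.cvtColor(p,cv2.COLOR_BGR2HSV)
box=(abs(W[...,0]-.55)<.15)&(abs(W[...,1]-.26)<.14)&(d>0)
for lo,hi in((.055,.075),(.033,.042)):
    q=W[box&(W[...,2]>lo)&(W[...,2]<hi)]; print(lo,len(q),np.median(q,0),rect(q[:,:2]))
n,L,st,c=cv2.connectedComponentsWithStats((box&(W[...,2]>.058)&(W[...,2]<.075)).astype(np.uint8))
for i in range(1,n):
    if st[i,4]>80: q=W[L==i]; print("fin",st[i],q.mean(0),rect(q[:,:2]),np.median(hsv[L==i],0))
E
```

```text
[0.52919379 0.29924683 0.24999928] 2.0 {'fx': 343.53278756357923, 'fy': 343.53278756357923, 'cx': 273.21482115063174, 'cy': 211.20587119079764, 'eye': array([0.46156375, 0.29954237, 0.39361604]), 'rotation': array([0.70004317, 0.70113586, 0.09610637, 0.09545484])}
0.055 1005 [0.56422858 0.22681828 0.0688309 ] (array([566.1, 260.8]), array([36.5, 91.9]), -1.5576)
0.033 25160 [0.52369664 0.26057851 0.03799889] (array([536.6, 260.2]), array([170.4, 180.5]), 0.0164)
fin [268 204  13  38 449] [0.5641037  0.30084977 0.06867843] (array([565.5, 300.7]), array([11.9, 36.5]), 0.0078) [ 11. 169. 133.]
fin [187 206  16  37 513] [0.56547787 0.22187268 0.06779113] (array([566.8, 221. ]), array([12.3, 36.1]), 0.008) [111. 147. 103.]
```

View pics/w1.png

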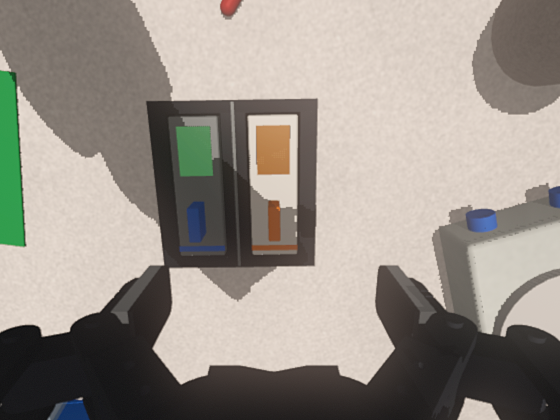

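Wrist view: the orange fin is at about (274,220), which gives (0.5655, 0.3007). Its top is at 0.068 m, as expected. Gripping the fin now.

```bash
python3 - <<'E'
from h import *
q=down(np.pi+.012)
arm.goto([0.5655,0.3007,0.12],q)
arm.move_linear([0.5655,0.3007,0.042],vel=.08)
s=telemetry.read_state(); print(s['position'],s['ft_force'])
effector.clamp(100); s=telemetry.read_state(); print(s['position'],s['ft_force'],s['opening'],s['grip_force'])
arm.move_linear([0.5655,0.3007,0.14],vel=.06)
s=telemetry.read_state(); print(s['position'],s['ft_force'],s['moment'],s['opening'],s['grip_force'],s['time_s'])
ci=camera_info("wrist"); p,d=capture("wrist"); cv2.imwrite("pics/w2.png",p); W=cloud(d,ci)
m=(abs(W[...,1]-.30)<.04)&(W[...,2]>.1)&(W[...,2]<.16)&(W[...,0]>.44)&(W[...,0]<.53)
Q=W[m]; A=np.c_[Q[:,:2]-[.535,.30],np.ones(len(Q))]; print(len(Q),np.linalg.lstsq(A,Q[:,2],rcond=None)[0],rect(Q[:,:2]))
E
```

```text
[0.56574921 0.3008761  0.04251084] [0.20973785 0.88984274 0.35054465]
[0.56554606 0.30069336 0.04208028] [ 0.52062389 -0.56896196  1.54082269] 0.12053430407249284 97.72176146507263
[0.56539896 0.3006478  0.13972132] [ 0.03436841  0.34379959 -2.13251515] [ 0.00587262 -0.09021386  0.00189424] 0.12028719772539788 97.47089266777039 6.1833
21264 [ 0.00335742 -0.00366199  0.13702962] (array([495.3, 300.2]), array([50.3, 70. ]), 0.0131)
```

View pics/w2.png

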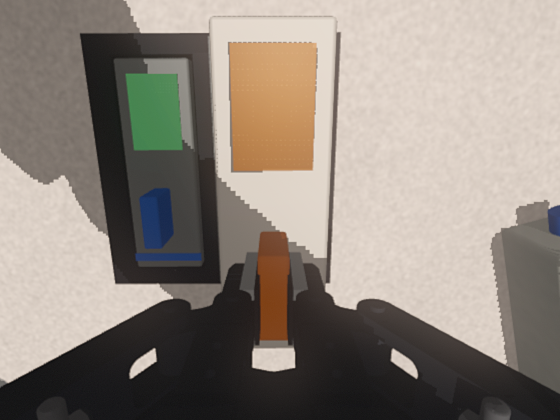

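The cassette hangs level (tilt 0.003 rad) with yaw 0.013, and its centre is 30 mm behind the TCP. Next I'll move it to the mat.

```bash
python3 - <<'E'
from h import *
arm.goto([0.54,-0.041,0.14],down(np.pi))
s=telemetry.read_state(); print(s['position'],s['time_s']); f0=s['ft_force'][2]
arm.move_linear([0.54,-0.041,0.06],vel=.1)
z=.0425; arm.move_linear([0.54,-0.041,z],vel=.04)
while z>.037:
    s=telemetry.read_state()
    if s['ft_force'][2]>f0+2: break
    z-=.0007; arm.move_linear([0.54,-0.041,z],vel=.02)
s=telemetry.read_state(); print(z,s['position'],s['ft_force'],f0)
effector.open_gripper(); arm.dwell(.3)
arm.move_linear([0.54,-0.041,0.12],vel=.12)
arm.goto([0.50,-0.041,0.20],down(np.pi)); arm.dwell(.1)
ci=camera_info("wrist"); p,d=capture("wrist"); cv2.imwrite("pics/w3.png",p); W=cloud(d,ci)
b=(abs(W[...,0]-.51)<.13)&(abs(W[...,1]+.041)<.09)&(d>0)
body=W[b&(W[...,2]>.030)&(W[...,2]<.042)]; print(len(body),np.median(body,0),rect(body[:,:2]))
fin=W[b&(W[...,2]>.058)&(W[...,2]<.075)]; print(len(fin),fin.mean(0),rect(fin[:,:2]))
print(telemetry.read_state()['time_s'])
E
```

```text
[ 0.54043204 -0.03961337  0.1399946 ] 7.525
0.039700000000000006 [ 0.54008004 -0.04110289  0.04002368] [-1.33975766 -0.84955028  5.2774084 ] -3.098373404413687
7897 [ 0.49726417 -0.04056288  0.03721516] (array([510.2, -40.4]), array([ 50.1, 148.9]), 0.0019)
584 [ 0.53868443 -0.04013232  0.06667289] (array([539.9, -40.1]), array([11.3, 36. ]), 0.0009)
12.5
```

View pics/w3.png

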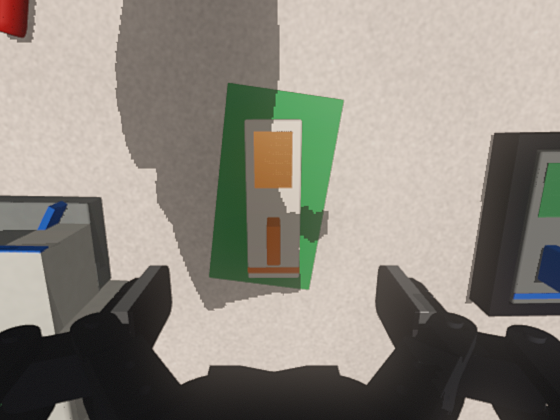

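The cassette lies wholly on the mat, at about (273,200) in the picture, centre (0.510, -0.0405), yaw ~0.001. A close look at the reader comes before the regrasp.

```bash
python3 - <<'E'
from h import *
arm.goto([0.46,-0.279,0.26],down(np.pi)); arm.dwell(.1)
ci=camera_info("wrist"); p,d=capture("wrist"); cv2.imwrite("pics/w4.png",p); np.savez("pics/w4",p=p,d=d,**ci); W=cloud(d,ci)
b=(d>0)&(abs(W[...,1]+.279)<.11)
rf=W[b&(abs(W[...,2]-.102)<.006)&(W[...,0]<.6)]; print("roof",len(rf),rect(rf[:,:2]))
dk=W[b&(abs(W[...,2]-.03)<.004)]; print("deck",len(dk),np.median(dk[:,2]),np.percentile(dk[:,0],[1,50,99]),np.percentile(dk[:,1],[1,99]))
hsv=cv2.cvtColor(p,cv2.COLOR_BGR2HSV)
g=b&(hsv[...,1]>120)&(abs(hsv[...,0].astype(int)-112)<15)&(W[...,2]>.035)&(W[...,2]<.06)
n,L,st,c=cv2.connectedComponentsWithStats(g.astype(np.uint8))
for i in range(1,n):
    if st[i,4]>40: q=W[L==i]; print("guide",st[i],q.mean(0),rect(q[:,:2]))
# edges of roof: left/right by row and front edge fit
m=b&(abs(W[...,2]-.102)<.006)&(W[...,0]<.6)
fr=[];si=[]
for u in range(m.shape[1]):
    k=W[...,0][m[:,u],u] if m[:,u].any() else []
    if len(k)>8: i=np.argmin(k); fr.append(W[m[:,u],u][i,:2])
fr=np.array(fr); pf=np.polyfit(fr[5:-5,1],fr[5:-5,0],1); print("front edge x at y=-.279:",np.polyval(pf,-.279),"yaw",-np.arctan(pf[0]),"y range",fr[:,1].min(),fr[:,1].max())
E
```

```text
roof 9113 (array([ 564.3, -285. ]), array([ 73.1, 139.4]), 1.5578)
deck 3292 0.03080304744327772 [0.29598522 0.52194758 0.5550728 ] [-0.34300899 -0.21670678]
guide [228 226  17  19 123] [ 0.51930064 -0.3165215   0.04970041] (array([ 518.9, -317.2]), array([ 5.5, 24. ]), 0.5528)
guide [296 236  11  10  63] [ 0.52497495 -0.24590691  0.05054444] (array([ 525.4, -245.6]), array([ 5.4, 14. ]), -0.5459)
front edge x at y=-.279: 0.528325419842589 yaw -0.014486084603307104 y range -0.3442088176997603 -0.21565340332635183
```

View pics/w4.png

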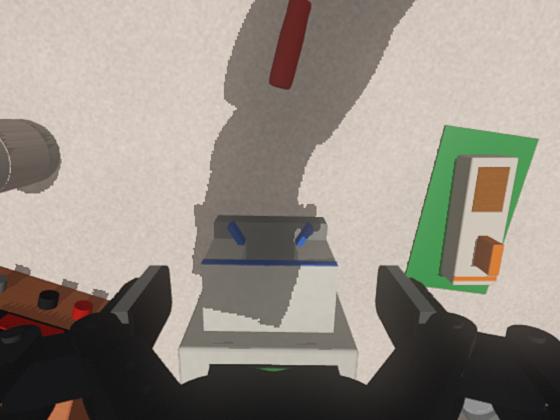

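The mouth is at about (0.5285, -0.2797) with yaw -0.0125, and the guides at (236,235) and (302,238) are symmetric about it. Next comes the regrasp by the tail.

```bash
python3 - <<'E'
from h import *
X,Y=.460,-.0405
arm.goto([X,Y,0.13],down(np.pi)); arm.move_linear([X,Y,.05],vel=.12); arm.move_linear([X,Y,.003],vel=.06)
s=telemetry.read_state(); print(s['position'],s['ft_force'])
effector.clamp(100); s=telemetry.read_state(); print(s['position'],s['ft_force'],s['opening'],s['grip_force'])
z0=s['position'][2]
arm.move_linear([X,Y,.10],vel=.06); arm.dwell(.15)
s=telemetry.read_state(); print(s['position'],s['ft_force'],s['moment'],s['grip_force'],s['time_s'])
# pre-insert: cassette centre at reader x=-0.125
yaw=-.0125; o=np.array([.5285,-.2797]); e=np.array([np.cos(yaw),np.sin(yaw)])
t=o+e*(-.125-.050)
arm.goto([*t,.10],down(np.pi+yaw)); arm.dwell(.1)
s=telemetry.read_state(); print(t,s['position'],s['time_s'])
ci=camera_info("wrist"); p,d=capture("wrist"); cv2.imwrite("pics/w5.png",p); W=cloud(d,ci)
b=(d>0)&(abs(W[...,1]-t[1])<.035)&(abs(W[...,2]-.133)<.015)&(W[...,0]>t[0]-.04)&(W[...,0]<t[0]+.14)
n,L,st,c=cv2.connectedComponentsWithStats(b.astype(np.uint8)); 
Q=W[b]; A=np.c_[Q[:,:2]-t,np.ones(len(Q))]; print(len(Q),np.linalg.lstsq(A,Q[:,2],rcond=None)[0],rect(Q[:,:2]),np.percentile(Q[:,0],[.5,99.5]))
p2,d2=capture("side"); cv2.imwrite("pics/s5.png",p2)
print(z0)
E
```

```text
[ 0.46009149 -0.04051122  0.00321678] [-0.87976145 -0.03137557 -0.45406298]
[ 0.46012488 -0.04056485  0.0035648 ] [-2.40112322  0.24390395 13.63012257] 0.5735150649452839 103.73351097106934
[ 0.45994094 -0.04045487  0.09984855] [ 0.79379445 -1.05923521 -2.31511048] [-0.02106043  0.12972276  0.03611018] 103.25185418128967 18.8
[ 0.35351367 -0.27751256] [ 0.35445537 -0.27645294  0.10003541] 19.9167
18541 [ 0.09449638 -0.00171744  0.13254172] (array([ 358.1, -277.5]), array([46.2, 70. ]), -1.5673) [0.33555715 0.37898344]
0.003564796562316244
```

View pics/w5.png

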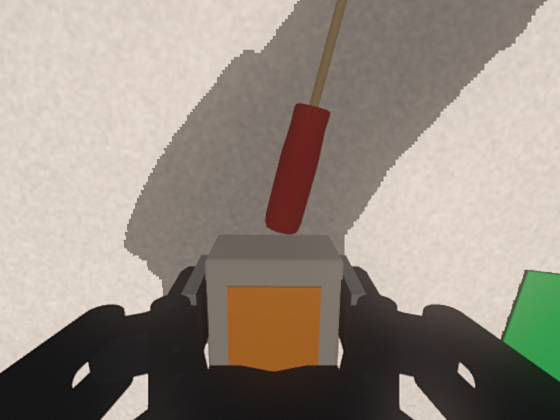

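```bash
python3 - <<'E'
from h import *
ci=camera_info("wrist"); p,d=capture("wrist"); W=cloud(d,ci)
for sl in ((slice(272,362),slice(232,318)),):
    Q=W[sl].reshape(-1,3); Q=Q[Q[:,2]>.11]; c=Q.mean(0); A=np.c_[Q[:,:2]-c[:2],np.ones(len(Q))]; print(len(Q),c,np.linalg.lstsq(A,Q[:,2],rcond=None)[0])
E=W[264,:]; k=(abs(E[:,1]+.2775)<.04)&(E[:,2]>.12); print("top row y range",E[k][:,1].min(),E[k][:,1].max())
print(np.round(W[[238,245,252,258,264,270,300,340],275],4))
p,d=capture("side"); W=cloud(d,camera_info("side"))
hsv=cv2.cvtColor(p,cv2.COLOR_BGR2HSV)
b=(d>0)&(W[...,0]>.3)&(W[...,0]<.52)&(W[...,1]<-.2)&(W[...,1]>-.34)&(W[...,2]>.07)&(W[...,2]<.19)
o=b&(hsv[...,0]<18)&(hsv[...,1]>110); print(o.sum(),W[o].mean(0) if o.any() else 0, W[o][:,2].max() if o.any() else 0)
v,u=np.where(b); cv2.imwrite("pics/s6.png",cv2.resize(p[150:380,180:420],None,fx=3,fy=2.6))
E
```

```text
7740 [ 0.35725997 -0.27568967  0.13338999] [-0.22780493 -0.00702368  0.13338999]
top row y range -0.30015673840191043 -0.25092590422284267
[[ 0.3363 -0.2752  0.1073]
 [ 0.3363 -0.2752  0.1152]
 [ 0.3358 -0.2753  0.1237]
 [ 0.3354 -0.2753  0.1304]
 [ 0.3376 -0.2753  0.1305]
 [ 0.3396 -0.2753  0.1314]
 [ 0.3508 -0.2755  0.1326]
 [ 0.3674 -0.2756  0.1329]]
412 [ 0.4146131  -0.27914883  0.14690499] 0.18708071381764957
```

View pics/s6.png

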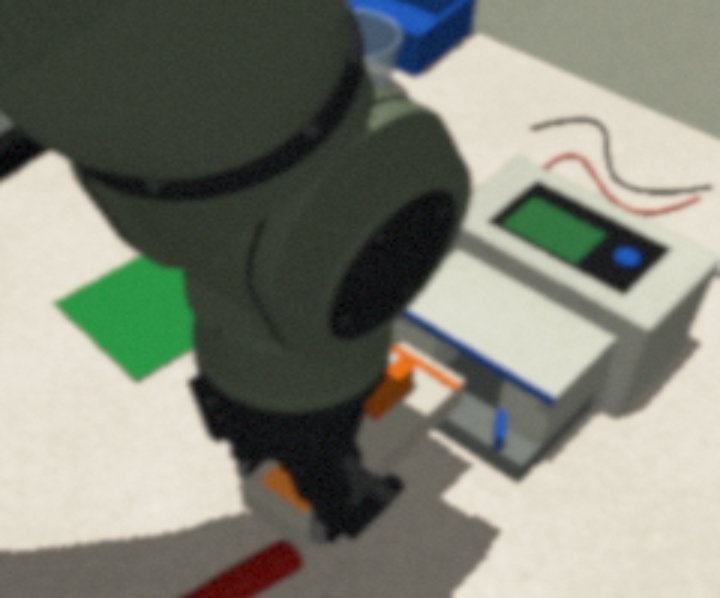

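```bash
python3 - <<'E'
from h import *
p,d=capture("side"); W=cloud(d,camera_info("side"))
b=(d>0)&(W[...,0]>.41)&(W[...,0]<.50)&(abs(W[...,1]+.278)<.023)&(W[...,2]>.11)&(W[...,2]<.15)
Q=W[b]; Q=Q[Q[:,2]<.145]
for lo in np.arange(.41,.495,.008):
    k=(Q[:,0]>=lo)&(Q[:,0]<lo+.008); 
    if k.sum(): print(round(lo,3),k.sum(),np.round(np.percentile(Q[k][:,2],[10,50,90]),4))
p,d=capture("top"); W=cloud(d,camera_info("top"))
b=(d>0)&(W[...,0]>.42)&(W[...,0]<.50)&(abs(W[...,1]+.278)<.04)&(W[...,2]>.1)&(W[...,2]<.15)
Q=W[b]; print(len(Q)); 
if len(Q): print(np.percentile(Q,[1,50,99],axis=0).round(4))
E
```

```text
0.41 54 [0.1322 0.1337 0.1354]
0.418 70 [0.133  0.1346 0.1398]
0.426 48 [0.1336 0.1345 0.1388]
0.434 47 [0.1333 0.1352 0.1397]
0.442 45 [0.1333 0.1348 0.1369]
0.45 46 [0.1333 0.1355 0.1386]
0.458 44 [0.1339 0.1356 0.1368]
0.466 68 [0.1341 0.136  0.1374]
0.474 90 [0.1349 0.1363 0.1378]
0.482 26 [0.134  0.1355 0.1365]
837
[[ 0.4204 -0.3023  0.1069]
 [ 0.4568 -0.2699  0.1347]
 [ 0.484  -0.2519  0.1473]]
```

The cassette is nose-up by about 0.03 rad, and its centre is 55.5 mm ahead of the TCP after a small slip during closing. I'll level it and insert.

```bash
cat > ins.py <<'E'
from h import *
yaw=-.0125; o=np.array([.5285,-.2797]); e=np.array([np.cos(yaw),np.sin(yaw)]); off=-.0555
q=(R.from_euler('z',yaw)*R.from_euler('y',.03)*R.from_euler('z',-yaw)*R.from_quat(down(np.pi+yaw))).as_quat()
def pt(x,z): return [*(o+e*(x+off)),z]
def st(tag):
    s=telemetry.read_state(); r=(s['position'][:2]-o); print(tag,"cx",round(float(r@e-off),4),"lat",round(float(e[0]*r[1]-e[1]*r[0]),4),"z",round(float(s['position'][2]),4),"F",np.round(s['ft_force'],1),round(s['time_s'],1)); return s
E
python3 - <<'E'
from ins import *
arm.goto(pt(-.125,.10),q); arm.move_linear(pt(-.125,.032),vel=.08); arm.dwell(.2)
f0=st("pre")['ft_force']
for x in (-.10,-.085,-.07,-.055,-.04,-.03,-.02,-.012):
    arm.move_linear(pt(x,.032),vel=.04); s=st(x)
    if np.linalg.norm(s['ft_force']-f0)>15: print("STOP"); break
E
```

```text
pre cx -0.1249 lat -0.0002 z 0.0323 F [ 0.   0.4 -2.6] 21.7
-0.1 cx -0.1002 lat -0.0 z 0.032 F [-0.2 -0.2 -3.4] 22.4
-0.085 cx -0.0851 lat -0.0 z 0.032 F [-0.1  0.  -2.5] 23.0
-0.07 cx -0.0701 lat 0.0 z 0.0319 F [-0.2 -0.1 -3.1] 23.5
-0.055 cx -0.0551 lat 0.0 z 0.0319 F [-0.6  1.1 -1.9] 24.0
-0.04 cx -0.0401 lat 0.0 z 0.0319 F [ 0.2 -0.6 -3. ] 24.5
-0.03 cx -0.0299 lat 0.0001 z 0.032 F [-0.3  0.4 -2.3] 24.9
-0.02 cx -0.0199 lat 0.0001 z 0.0319 F [-0.3  0.5 -3.8] 25.3
-0.012 cx -0.0119 lat 0.0001 z 0.032 F [-0.3 -0.4 -1.9] 25.7
```

Free all the way. Next: lower it to the deck, then push until it meets the stop.

```bash
python3 - <<'E'
from ins import *
z=.032
while z>.0275:
    z-=.0005; arm.move_linear(pt(-.012,z),vel=.02); s=telemetry.read_state()
    if s['ft_force'][2]>1.5: break
st("deck")
x=-.012; z=s['position'][2]
while x<.006:
    x+=.001; arm.move_linear(pt(x,z),vel=.02); s=telemetry.read_state()
    if s['ft_force']@[*e,0]<-12: break
st("home")
E
```

```text
deck cx -0.012 lat -0.0001 z 0.0302 F [-4.1 -0.2  5.4] 26.7
home cx -0.0037 lat -0.0001 z 0.0303 F [-15.    2.1  14.4] 29.2
```

Contact with the stop came at -3.7 mm, against -3 mm expected. I'll release, retreat and check.

```bash
python3 - <<'E'
from ins import *
effector.open_gripper(); arm.dwell(.3); s=st("open")
p0=s['position']; arm.move_linear([p0[0]-.03*0,p0[1],.10],vel=.08); arm.move_linear([p0[0]-.03,p0[1],.20],vel=.12)
arm.goto([.44,-.279,.24],down(np.pi)); arm.dwell(.1)
ci=camera_info("wrist"); p,d=capture("wrist"); cv2.imwrite("pics/w7.png",p); W=cloud(d,ci)
b=(d>0)&(abs(W[...,1]+.279)<.045)&(W[...,0]>.42)&(W[...,0]<.54)
Q=W[b&(abs(W[...,2]-.062)<.006)]; print(len(Q),rect(Q[:,:2]),np.percentile(Q[:,0],[.5,99.5]))
A=np.c_[Q[:,:2]-Q[:,:2].mean(0),np.ones(len(Q))]; print("plane",np.linalg.lstsq(A,Q[:,2],rcond=None)[0])
t=Q[Q[:,0]<np.percentile(Q[:,0],.5)+.004]; print("tail reader x",((t[:,:2]-o)@e).min(),"expect -.078; centre lat",np.median((Q[:,:2]-o)@[-e[1],e[0]]))
m=b&(abs(W[...,2]-.102)<.006); print("roof front",np.percentile(W[m][:,0],.5))
E
```

```text
open cx -0.002 lat 0.0 z 0.0302 F [-0.6 -0.1 -0.1] 29.9
4459 (array([ 495.8, -278.5]), array([88.5, 89.8]), 1.5562) [0.45161509 0.53938466]
plane [0.00159835 0.00094641 0.06316457]
tail reader x -0.0770075547820923 expect -.078; centre lat 0.0004482591766323885
roof front 0.5275993563328039
```

View pics/w7.png

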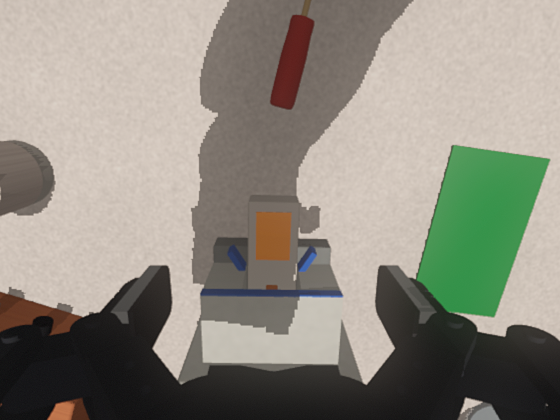

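The cassette sits level and centred in the bay, with its tail at (273,198) in the picture. That puts the tail about 77 mm in front of the mouth, against 78 mm expected, so it is home and the gripper is clear.

```bash
python3 -c "
from workcell import *
print(workorder.sign_off())"
```

```text
the job is handed in; nothing more can be done
None
```

The white cassette was lifted from its pocket, set down on the mat, picked up again by its tail and slid fully home in the reader. It was then released and the job handed in at about 32 s; the sign-off gave no verdict, and I didn't re-measure the grey cassette or the beaker at the end.

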